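# Screw the lantern's lens ring home with the pin spanner

### The arm

A 6-joint arm with a two-finger parallel gripper is mounted at the origin on the work surface. World frame = base frame: x ahead of the robot, y to its left, z up, the work surface at z = 0. Lengths are in mm, angles in rad, forces in N, time in s.
With the tool pointing down it reaches from about 300 to 775 mm from the base axis. Payload 14.6 kg.
Tool frame: the origin (TCP) lies on the front face of the gripper's body, between the roots of the fingers; the fingertips stand 97 mm ahead of it and the grasp point (between the pads) lies 78 mm ahead of it; z points along the fingers, y is the line along which they close (so a half turn about z gives the same grasp; the last joint's range is limited). The gripper opens to 94 mm and grips with 3 to 60 N. Pads are 16 mm wide; open, the fingers measure 119 mm over their backs; the gripper's body (75 mm by 177 mm) begins 78 mm behind the grasp point.
Start: joints at [1.08, 0.3, 1.521, -0, 1.321, -0.067], TCP at [226.172, 501.335, 302.646] pointing down, gripper open.
Joint ranges: [-3.03, 3.03], [-0.79, 2.21], [0.23, 2.52], [-1.04, 4.18], [0, 3.07], [-2.55, 2.55]. Speed limits (rad/s): [2.22, 2.22, 2.57, 3.14, 3.14, 3.14].

### API

Orientations are given as [roll, pitch, yaw] about the fixed x, y, z axes, in that order (R = Rz(yaw) Ry(pitch) Rx(roll)).
In Python, from cell import * gives the robot as it stands.
- The arm moves only by the tool carry_out, never from a script. Its arguments are lists of equal length, an entry for each row: "slide": the shift along the world's x, y, z scaled (see below), a list of three; "dr": the turn, a rotation vector about the world's x, y, z scaled (see below), a list of three; "gripper": the opening in per cent of the stroke, from 0 (shut) to 100 (fully open). A call has 1 to 10 rows; each row is the pose to reach, as a shift and turn from the pose commanded when the call began, turning the shorter way round; what a row does not reach only later rows make up. The controller multiplies each number of a shift by 0.25 m and each number of a turn by 360 degrees. A row lasts 1/12 s, in which the tool goes at most 41.7 mm and 7.16 degrees, less where a joint would pass 70% of its speed; a pose out of reach is approached as far as the arm can. A call with a number of a shift or a turn outside -1 to 1 is refused whole. A call with a gripper value outside its range is refused whole. The fingers move at their own pace and stop on an object; "newtons" is the grip in N (left out, the last holds). Time passes only in rows, so rows that repeat a pose let the fingers close. It gives the time, the measured TCP pose, the force, the opening and the grip force at its end, in the units of the state.
- read_state(): the state, without advancing time (a new reading comes with each control period).
- camera(name): name is "scene" or "top" or "wrist"; returns the picture (384x512x3 uint8, red, green, blue); there is no depth.
- camera_model(name): a dict with "vfov" (degrees; the focal length in pixels is half the picture's height over the tangent of half this angle, whatever the lens; pixels are square), "cx", "cy" (the principal point, pixels), "R" (3x3) and "t" (3): a world point X has camera coordinates R X + t. Camera axes: x right, y down, z forward; pixel columns grow to the right and rows downward; lengths in mm; the calibration is good to about 2 mm. A picture is of the moment at which its call begins: read the wrist's pose just before it. camera_model takes no time and is no camera call; for the wrist camera it gives the pose at the moment of the call.
- sign_off(): hands the job in; it is judged then, once.
The state is a dict: "clock": time; "joints": joint angles; "qd": joint speeds; "effort": joint torques, N m; "eef_pos": TCP position; "eef_rot": TCP orientation; "wrist_force": force on the tool from outside, world axes, zero at the start; "moment": the same for the moment, N m; "finger_gap": finger opening in mm; "finger_force": force on a finger pad.
Only numpy, scipy, OpenCV 4.12 (cv2) and the standard library are available. Lean on these libraries where they do the work, as an engineer would, in place of code of your own. Each camera call takes 0.05 s, during which the arm holds its last target. There are 200 camera calls.

### The job

The lens ring in the top of the yellow lantern has worked loose. Take the red-handled two-pin spanner from its wooden rest, fit its pins into the ring's holes and turn the ring clockwise until it stops fully home, using only light force so that nothing is strained, then lift the spanner out and stand it gently back on its wooden rest, leaving the jar, mug, spoon and basket where they are.

Things in the scene. Friction and masses are not known exactly. Their poses are not given: they have to be found in the camera images.
- lantern: Yellow battery lantern, fixed upright to the board, 94 mm across, 120 mm high, toggle switch and folded wire handle on its sides. Origin: centre of its underside, z up. Its lens ring lies on its axis in the collar on top. The lantern's yaw says nothing about where the ring's holes lie.
- collar_rim (a point): Centre of the black collar's top rim, on the lantern's axis, 120 mm above its underside. Collar: outside radius 42 mm, round recess of radius 37 mm open upwards. The lens ring in it stops hard at home with its face 15 mm below this rim. At the stop, more than about 0.5 N m strains it. Anticlockwise it meets another stop, 1.8 rad from home.
- ring_face (a point): Centre of the aluminium lens ring's flat top. Use its position only: its axes do NOT turn with the ring. Four round through holes, 10 mm wide, 8 mm deep, 19 mm from the axis, 90 degrees apart; where they point is not measured and varies (look for dark holes or feel). Clockwise from above lowers it 7.7 mm per rad to home; it starts 0.7 to 1.3 rad short. Turning takes 0.15 N m; light dragging does not move it.
- spanner_grip (a point): Centre of the red grip bar of the loose two-pin spanner (0.15 to 0.25 kg) standing upright on the rest. x along the bar (60 mm), y across it (16 mm thick, pinch here), z up; bar 40 mm high. Under it a sleeve 28 mm wide, 24 mm high, then a round steel foot, radius 31 mm, its underside 61 mm below this point.
- spanner_pins (a point): Midway between the spanner's two pin ends, 68 mm below the grip point. Pins: 5 mm thick, round ends, 7 mm long below the foot, 19 mm either side of the axis along the bar's x. Foot and pins are one sprung piece that gives way upwards up to 8 mm (2.8 N at first, 6 N at 8 mm, then solid) and does not turn in the handle.
- rest: Round wooden ring fixed on the board, the spanner's rest: outside radius 42 mm, 16 mm high, with a well of radius 26 mm in the middle into which the pins hang (its floor 14 mm below the top) while the foot disc lies on the ring's top, at any yaw. Origin: centre of its underside.
- jar_mid (a point): Glass chilli jar with red cap, 64 mm wide, 96 mm high; its centre. To be left alone.
- mug_mid (a point): White enamel mug, 80 mm wide, 85 mm high; centre of its height on its axis. To be left alone.
- spoon_mid (a point): Wooden spoon, 240 mm long, lying on the board; near its middle. To be left alone.
- basket_mid (a point): Pink plastic basket, 140 by 190 mm, 75 mm high; its centre. To be left alone.
Not all that is in view belongs to the job. What is shaped like the part that bears spanner_grip but turquoise is not meant. Several things have the shape of the rest; the one meant has the colours described above.

How it is judged:
By the outcome, as a careful person would: the job done as asked, in the order asked, and still so for the second after the job is handed in, with the robot touching nothing.
It also fails if it takes over 72 s, if anything falls off the work surface, if the arm or the gripper's body presses on something with over 40 N, if the wrist force passes 120 N, or if a joint passes its speed limit or range.

## Working session

There is one attempt and no reset: what is moved stays moved. The work goes in short steps, Python scripts to look and compute and a tool call to move; the robot and the scene stay as the last step left them, time stands still between calls to the robot, and variables do not carry over. Pictures are saved under pics/ and viewed, at most 10 in all, crops included, and the job is handed in when it is done.

Besides the shell and the picture viewer there is one more tool, called after "Call:" by a JSON object that holds its "fn" and its "kwargs", one argument or row to a line. carry_out: Moves the arm, as the interface text tells. Its arguments: {"type":"object","properties":{"slide":{"type":"array","items":{"type":"array","items":{"type":"number","minimum":-1,"maximum":1}}},"dr":{"type":"array","items":{"type":"array","items":{"type":"number","minimum":-1,"maximum":1}}},"gripper":{"type":"array","items":{"type":"number"}},"newtons":{"type":"number"}},"required":["slide","dr","gripper"]}

```bash
mkdir -p pics; ls
cat > h.py <<'E'
from cell import *
import numpy as np, cv2
def snap(name,fn):
    m=camera_model(name); im=np.array(camera(name)); np.savez('pics/'+fn+'.npz',im=im,**{k:np.array(v) for k,v in m.items()})
    cv2.imwrite('pics/'+fn+'.png',im[:,:,::-1]); return im,m
def load(fn):
    d=np.load('pics/'+fn+'.npz'); return d['im'],{k:d[k] for k in d.files if k!='im'}
def crop(fn,u0,v0,w,h,s,out):
    im,_=load(fn); c=im[v0:v0+h,u0:u0+w]; c=cv2.resize(c,None,fx=s,fy=s,interpolation=cv2.INTER_CUBIC); cv2.imwrite('pics/'+out+'.png',c[:,:,::-1])
def f(m): return 192/np.tan(np.radians(float(m['vfov']))/2)
def proj(m,X):
    c=np.array(m['R'])@np.array(X,float)+np.array(m['t']); return f(m)*c[0]/c[2]+m['cx'],f(m)*c[1]/c[2]+m['cy']
def ray(m,u,v):
    R=np.array(m['R']);o=-R.T@np.array(m['t']);d=R.T@np.array([(u-m['cx'])/f(m),(v-m['cy'])/f(m),1]);return o,d
def atz(m,u,v,z):
    o,d=ray(m,u,v);return o+d*(z-o[2])/d[2]
E
python3 - <<'E'
from h import *
for n in ['scene','top','wrist']:
    im,m=snap(n,n+'0'); print(n,m)
a=load('scene0')[0];b=load('top0')[0]
print(read_state())
E
```

```text
pics
scene {'vfov': 51.091233379552754, 'cx': 259.75838891321143, 'cy': 195.87892314888475, 'R': array([[-0.3966139 ,  0.91797592,  0.00419901],
       [ 0.67057353,  0.29284081, -0.68159769],
       [-0.6269199 , -0.26751537, -0.73171508]]), 't': array([ 238.18262094, -315.5677058 , 1376.74951592])}
top {'vfov': 52.19855132135835, 'cx': 253.89232553489364, 'cy': 198.198719399866, 'R': array([[ 0.03070292, -0.9995217 ,  0.00370102],
       [-0.97608628, -0.03077985, -0.21519335],
       [ 0.21520434,  0.00299455, -0.97656445]]), 't': array([ -21.53216269,  562.64687093, 1111.86288693])}
wrist {'vfov': 59.73476367800333, 'cx': 252.93344193745796, 'cy': 185.35256190746975, 'R': array([[ 0.41050719,  0.91185666, -0.00112988],
       [ 0.881096  , -0.39633937,  0.25804059],
       [ 0.23484822, -0.10692305, -0.96613342]]), 't': array([-548.77750544,  -27.59955377,  391.4159275 ])}
{'clock': 0.15, 'joints': array([ 1.08043566e+00,  3.00352087e-01,  1.52142021e+00,  7.28411629e-06,
        1.32070971e+00, -6.65942764e-02]), 'qd': array([-0.0007667 , -0.00083739, -0.00111502, -0.00087291,  0.00071321,
       -0.00158654]), 'effort': array([-1.88824459e-03, -5.31961370e+01, -3.52823746e+01,  7.07106153e-02,
        2.35830294e-02, -5.86183023e-05]), 'eef_pos': array([226.10495525, 501.25411834, 302.21963312]), 'eef_rot': array([-3.14070574e+00, -6.62224225e-05,  2.71782443e+00]), 'wrist_force': array([0.1887487 , 1.09804103, 0.47670192]), 'moment': array([-0.01483102, -0.04443267,  0.01091756]), 'finger_force': 0.0, 'finger_gap': 94.15465859237598}
```

View pics/scene0.png

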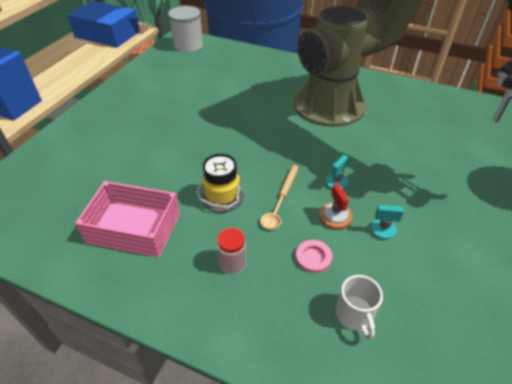

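View pics/top0.png

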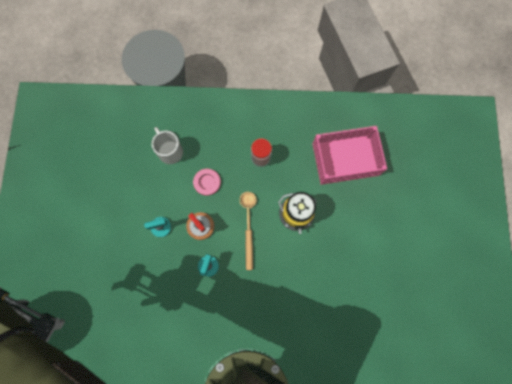

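The scene shows a red spanner on a wooden ring at (338,205), and at (199,225) in the top view. The lookalikes are the turquoise spanners at (337,172) and (386,220) and the pink ring at (314,256). The lantern is at (220,182), or (299,209) from the top. I choose the red one and check it in a close crop.

Run:
```python
from h import *
ims=[]
def c(fn,u,v,w,s):
    im,_=load(fn); return cv2.resize(im[v:v+w,u:u+w],(w*s,w*s),interpolation=cv2.INTER_CUBIC)
a=np.hstack([c('top0',175,200,50,8),c('top0',275,185,50,8)])[:300*2]
b=np.hstack([c('scene0',312,172,60,5),c('scene0',190,145,60,5)])
b=np.pad(b,((0,0),(0,200),(0,0)))
o=np.vstack([a,b[:200+100]])[:700]
o=cv2.resize(o,None,fx=.85,fy=.85)
cv2.imwrite('pics/c1.png',o[:600,:,::-1])
```

```text
(no output)
```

View pics/c1.png

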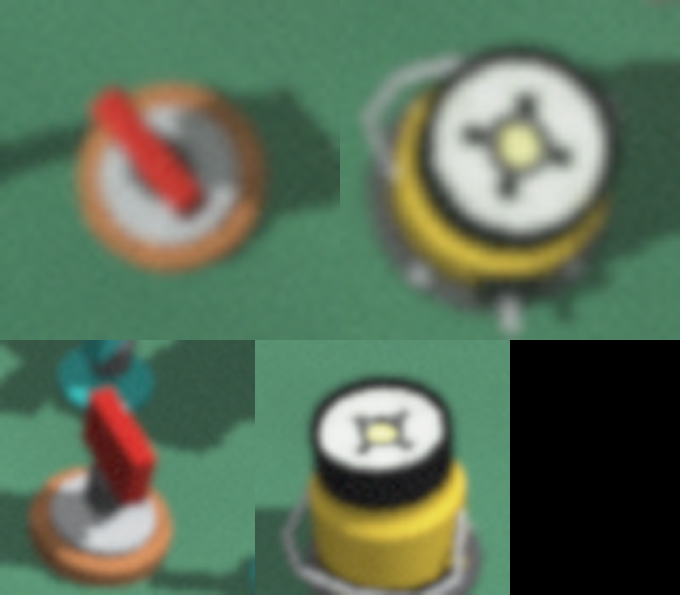

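Run:
```python
from h import *
_,T=load('top0');_,S=load('scene0')
P=lambda x,y:(175+x/6.8,200+y/6.8)
L=lambda x,y:(275+(x-340)/6.8,185+y/6.8)
p=atz(T,*P(112,103),97);q=atz(T,*P(187,200),97);print('bar',p,q,(p+q)/2,np.linalg.norm(q-p),np.degrees(np.arctan2(*(q-p)[1::-1])))
print('rest',atz(T,*P(172,177),12)); print('foot',atz(T,*P(168,178),20))
print('collar',atz(T,*L(518,145),120))
c=atz(T,*L(519,145),113)
for h in [(525,103),(475,135),(510,187),(562,157)]:
    d=atz(T,*L(*h),113)-c; print(d,np.hypot(*d[:2]),np.degrees(np.arctan2(d[1],d[0]))%90)
# scene: 
s=4.25
A=lambda x,y:(312+x/s,172+(y-340)/s);B=lambda x,y:(190+(x-255)/s,145+(y-340)/s)
print('rest scene',atz(S,*A(101,525),12),'collar scene',atz(S,*B(382,426),120))
print('lan',atz(S,*B(382,433),113))
```

```text
bar [499.72752326 173.45910646  97.        ] [459.55942234 139.39839553  97.        ] [479.6434728  156.42875099  97.        ] 52.66505824912226 -139.70358104124549
rest [481.20062055 158.03695407  12.        ]
foot [479.550446   158.69456395  20.        ]
collar [ 530.80379972 -138.5892151   120.        ]
[18.06901758 -2.436436    0.        ] 18.232542796582518 82.32052555747633
[ 3.69192175 18.45179124  0.        ] 18.817515409624104 78.68539941583926
[-17.98344952   3.67100954   0.        ] 18.35431196551889 78.46257216760648
[ -4.5517421  -18.00644166   0.        ] 18.57283762003343 75.81372148598527
rest scene [486.86551921 160.99826978  12.        ] collar scene [ 538.78798602 -133.95832567  120.        ]
lan [ 537.55173858 -135.13205713  113.        ]
```

The red spanner stands on the wooden ring at about (481,158), with its bar at about 40°. The lantern is at about (534,-137), with its holes at about 79° mod 90. I'm moving above the spanner.

Call:
{"fn": "carry_out", "kwargs": {
  "slide": [
    [1,-1,-0.1],
    [1,-1,-0.1],
    [1,-1,-0.1],
    [1,-1,-0.1],
    [1,-1,-0.1],
    [1,-1,-0.1],
    [1,-1,-0.1],
    [1,-1,-0.1],
    [1,-1,-0.1],
    [1,-1,-0.1]
  ],
  "dr": [
    [0,0,-0.32],
    [0,0,-0.32],
    [0,0,-0.32],
    [0,0,-0.32],
    [0,0,-0.32],
    [0,0,-0.32],
    [0,0,-0.32],
    [0,0,-0.32],
    [0,0,-0.32],
    [0,0,-0.32]
  ],
  "gripper": [100,100,100,100,100,100,100,100,100,100]
}}

```text
clock: 0.98
eef_pos: [478.5, 248.2, 276.9]
eef_rot: [-3.141, 0.001, 1.458]
wrist_force: [-1.1, 0.1, -0.6]
finger_gap: 94.2
finger_force: 0.0
```

Call:
{"fn": "carry_out", "kwargs": {
  "slide": [
    [0.02,-0.373,0],
    [0.02,-0.373,0],
    [0.02,-0.373,0],
    [0.02,-0.373,0],
    [0.02,-0.373,0],
    [0.02,-0.373,0],
    [0.02,-0.373,0],
    [0.02,-0.373,0],
    [0.02,-0.373,0]
  ],
  "dr": [
    [0,0,-0.122],
    [0,0,-0.122],
    [0,0,-0.122],
    [0,0,-0.122],
    [0,0,-0.122],
    [0,0,-0.122],
    [0,0,-0.122],
    [0,0,-0.122],
    [0,0,-0.122]
  ],
  "gripper": [100,100,100,100,100,100,100,100,100]
}}

```text
clock: 1.73
eef_pos: [481.1, 158.1, 277.6]
eef_rot: [-3.142, 0.0, 0.705]
wrist_force: [0.5, 0.2, 0.7]
finger_gap: 93.9
finger_force: 0.0
```

Run:
```python
from h import *
s=read_state();print(s['eef_pos'],s['eef_rot'])
im,m=snap('wrist','w1');print(proj(m,[481,158,97]))
u,v=map(int,proj(m,[481,158,60]))
crop('w1',max(u-100,0),max(v-80,0),200,150,4,'w1c');print(max(u-100,0),max(v-80,0))
```

```text
[481.12482769 158.13994251 277.5508446 ] [-3.14151645e+00  1.74455385e-04  7.05347995e-01]
(np.float64(252.37482786065627), np.float64(190.17525726859523))
152 99
```

View pics/w1c.png

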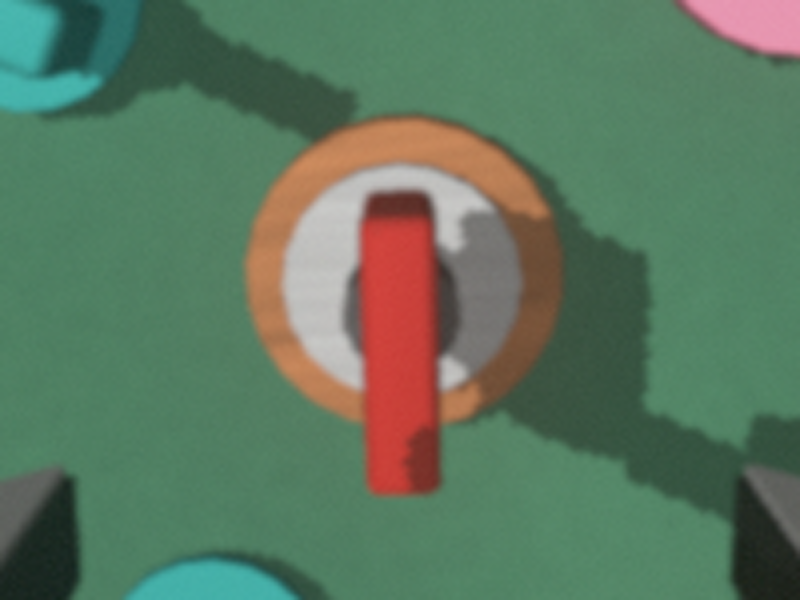

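The crop confirms the red spanner on the wooden rest. The top of the bar runs from (397,215) to (404,493), the foot is centred at about (402,278) and the rest at about (404,271).

Run:
```python
from h import *
_,m=load('w1'); P=lambda x,y:(152+(x+.5)/4-.5,99+(y+.5)/4-.5)
p=atz(m,*P(397,215),97);q=atz(m,*P(404,493),97);print((p+q)/2,np.linalg.norm(p-q),np.degrees(np.arctan2(*(p-q)[1::-1])))
print(atz(m,*P(402,278),20),'rest',atz(m,*P(404,271),16))
```

```text
[482.02994903 159.5213588   97.        ] 58.75648099032946 41.79940285340419
[482.43563754 159.61282015  20.        ] rest [483.55620338 159.88476063  16.        ]
```

Call:
{"fn": "carry_out", "kwargs": {
  "slide": [
    [0.004,0.006,-0.2],
    [0.004,0.006,-0.35],
    [0.004,0.006,-0.45],
    [0.004,0.006,-0.49],
    [0.004,0.006,-0.49],
    [0.004,0.006,-0.49],
    [0.004,0.006,-0.49],
    [0.004,0.006,-0.49],
    [0.004,0.006,-0.49],
    [0.004,0.006,-0.49]
  ],
  "dr": [
    [0,0,0.004],
    [0,0,0.004],
    [0,0,0.004],
    [0,0,0.004],
    [0,0,0.004],
    [0,0,0.004],
    [0,0,0.004],
    [0,0,0.004],
    [0,0,0.004],
    [0,0,0.004]
  ],
  "gripper": [50,50,50,50,50,50,0,0,0,0],
  "newtons": 28
}}

```text
clock: 2.62
eef_pos: [482.4, 159.6, 156.1]
eef_rot: [3.141, -0.001, 0.727]
wrist_force: [0.5, -0.8, 0.5]
finger_gap: 31.0
finger_force: 0.0
```

Call:
{"fn": "carry_out", "kwargs": {
  "slide": [
    [0,0,0],
    [0,0,0],
    [0,0,0],
    [0,0,0],
    [0,0,0]
  ],
  "dr": [
    [0,0,0],
    [0,0,0],
    [0,0,0],
    [0,0,0],
    [0,0,0]
  ],
  "gripper": [0,0,0,0,0]
}}

```text
clock: 3.03
eef_pos: [482.2, 159.6, 155.3]
eef_rot: [3.142, -0.0, 0.726]
wrist_force: [-0.0, 0.4, 1.6]
finger_gap: 15.8
finger_force: 28.0
```

```bash
python3 -c "
from h import *
s=read_state();print(s['eef_pos'],s['eef_rot'],s['finger_gap'],s['finger_force'],s['wrist_force'],s['moment'])"
```

```text
[482.23480908 159.63951486 155.2532138 ] [ 3.14151751e+00 -2.77927747e-04  7.26465366e-01] 15.819726686110116 28.037923600059003 [-0.00303415  0.39894627  1.59121546] [0.06708194 0.1172369  0.06381052]
```

Call:
{"fn": "carry_out", "kwargs": {
  "slide": [
    [0,0,0.12],
    [0,0,0.28],
    [0,0,0.44],
    [0,0,0.58],
    [-0.02,-0.12,0.58],
    [-0.05,-0.27,0.58],
    [-0.08,-0.42,0.58],
    [-0.1,-0.57,0.58],
    [-0.12,-0.72,0.58],
    [-0.15,-0.86,0.58]
  ],
  "dr": [
    [0,0,0],
    [0,0,0],
    [0,0,0],
    [0,0,0],
    [0,0,0.017],
    [0,0,0.034],
    [0,0,0.051],
    [0,0,0.068],
    [0,0,0.085],
    [0,0,0.102]
  ],
  "gripper": [0,0,0,0,0,0,0,0,0,0]
}}

```text
clock: 3.87
eef_pos: [444.8, -54.0, 300.0]
eef_rot: [-3.141, 0.0, 1.363]
wrist_force: [1.2, -0.5, -2.2]
finger_gap: 16.0
finger_force: 28.1
```

Call:
{"fn": "carry_out", "kwargs": {
  "slide": [
    [0,-0.14,0],
    [0,-0.25,0],
    [0,-0.32,0],
    [0,-0.32,0],
    [0,-0.32,0],
    [0,-0.32,0]
  ],
  "dr": [
    [0,0,0],
    [0,0,0],
    [0,0,0],
    [0,0,0],
    [0,0,0],
    [0,0,0]
  ],
  "gripper": [0,0,0,0,0,0]
}}

```text
clock: 4.37
eef_pos: [445.4, -131.7, 299.9]
eef_rot: [-3.141, -0.0, 1.358]
wrist_force: [-0.4, 0.7, -2.4]
finger_gap: 15.9
finger_force: 28.1
```

Run:
```python
from h import *
s=read_state();print(s['eef_pos'],s['eef_rot'],s['finger_gap'],s['wrist_force'])
im,m=snap('wrist','w2')
print(proj(m,[534,-137,113]))
```

```text
[ 445.3903743  -131.73811137  299.89734731] [-3.14098628e+00 -2.15201776e-04  1.35759230e+00] 15.883262482497472 [-0.37020172  0.65901969 -2.36494279]
(np.float64(359.4051662772625), np.float64(172.01536803406327))
```

View pics/w2.png

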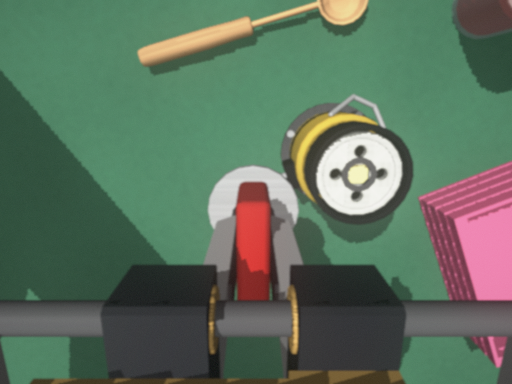

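The picture shows the ring's four dark holes at about (336,173), (360,151), (382,173) and (359,195), and the spanner held straight. I'll zoom in.

```bash
python3 -c "
from h import *
crop('w2',300,115,120,112,5,'w2c')"
```

```text
(no output)
```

View pics/w2c.png

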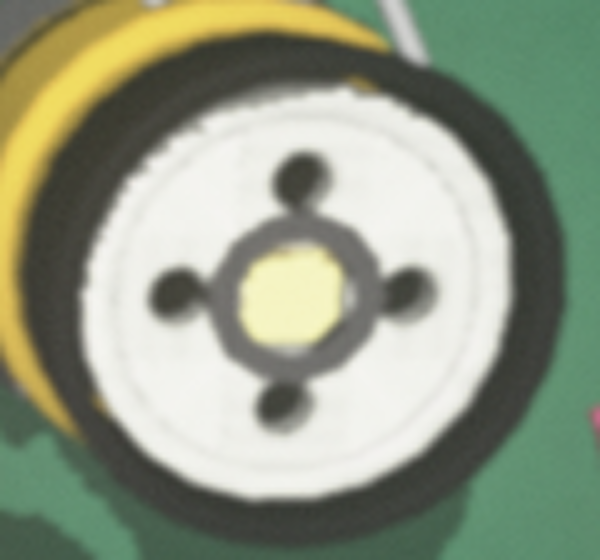

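Run:
```python
from h import *
_,m=load('w2'); P=lambda x,y:(300+(x+.5)/5-.5,115+(y+.5)/5-.5)
for z in (110,113,115):
    h=np.array([atz(m,*P(*p),z)[:2] for p in [(178,293),(302,181),(409,292),(285,405)]])
    c=h.mean(0);d=h-c;print(z,c,np.hypot(*d.T),np.degrees(np.arctan2(d[:,1],d[:,0]))%90)
print('collar',atz(m,*P(292,288),120),atz(m,*P(297,293),120))
# spanner foot axis check from w2: foot edges left 208 right 299, top 166
s=299.9-146.2+7
print(s)
print(atz(m,253.5,207,s+3))
```

```text
110 [ 533.75259814 -138.79860228] [19.29364924 18.96739201 19.285514   19.39143118] [77.44755822 78.21742592 78.70704651 78.23839756]
113 [ 532.94756917 -137.92571848] [19.08117441 18.75851015 19.07312876 19.17787951] [77.44755822 78.21742592 78.70704651 78.23839756]
115 [ 532.41088319 -137.34379595] [18.93952452 18.61925558 18.93153861 19.03551173] [77.44755822 78.21742592 78.70704651 78.23839756]
collar [ 530.96996433 -134.90018535  120.        ] [ 531.64792574 -135.88931067  120.        ]
160.7
[ 445.65431607 -131.57645215  163.7       ]
```

Call:
{"fn": "carry_out", "kwargs": {
  "slide": [
    [0.12,-0.008,0],
    [0.26,-0.018,0],
    [0.34,-0.024,0],
    [0.349,-0.024,-0.05],
    [0.349,-0.024,-0.1],
    [0.349,-0.024,-0.12],
    [0.349,-0.024,-0.12],
    [0.349,-0.024,-0.12]
  ],
  "dr": [
    [0,0,0.001],
    [0,0,0.001],
    [0,0,0.001],
    [0,0,0.001],
    [0,0,0.001],
    [0,0,0.001],
    [0,0,0.001],
    [0,0,0.001]
  ],
  "gripper": [0,0,0,0,0,0,0,0]
}}

```text
clock: 5.08
eef_pos: [532.7, -137.7, 270.6]
eef_rot: [3.142, -0.0, 1.365]
wrist_force: [-0.3, 0.6, -1.0]
finger_gap: 16.0
finger_force: 28.0
```

```bash
python3 -c "
from h import *
s=read_state();print(s['eef_pos'],s['eef_rot'],s['finger_gap'],s['wrist_force'],s['moment'])"
```

```text
[ 532.74959139 -137.73265915  270.5510439 ] [ 3.14151990e+00 -9.36429831e-06  1.36451741e+00] 15.97107598213509 [-0.34417313  0.62830883 -1.02644283] [-0.08075573  0.12841385 -0.03764121]
```

Call:
{"fn": "carry_out", "kwargs": {
  "slide": [
    [0,0,-0.016],
    [0,0,-0.032],
    [0,0,-0.042],
    [0,0,-0.05],
    [0,0,-0.056],
    [0,0,-0.06],
    [0,0,-0.06],
    [0,0,-0.06]
  ],
  "dr": [
    [0,0,0],
    [0,0,0],
    [0,0,0],
    [0,0,0],
    [0,0,0],
    [0,0,0],
    [0,0,0],
    [0,0,0]
  ],
  "gripper": [0,0,0,0,0,0,0,0]
}}

```text
clock: 5.75
eef_pos: [532.7, -138.3, 255.2]
eef_rot: [3.141, 0.0, 1.364]
wrist_force: [0.6, 0.7, -1.3]
finger_gap: 15.8
finger_force: 28.0
```

Call:
{"fn": "carry_out", "kwargs": {
  "slide": [
    [0,0,-0.005],
    [0,0,-0.01],
    [0,0,-0.015],
    [0,0,-0.02],
    [0,0,-0.02],
    [0,0,-0.02]
  ],
  "dr": [
    [0,0,0],
    [0,0,0],
    [0,0,0],
    [0,0,0],
    [0,0,0],
    [0,0,0]
  ],
  "gripper": [0,0,0,0,0,0]
}}

```text
clock: 6.25
eef_pos: [532.8, -138.3, 250.4]
eef_rot: [3.141, 0.0, 1.364]
wrist_force: [0.2, -0.0, 2.9]
finger_gap: 16.1
finger_force: 28.1
```

```bash
python3 -c "
from h import *
s=read_state();print(s['eef_pos'],s['eef_rot'],s['finger_gap'],s['wrist_force'],s['moment'])"
```

```text
[ 532.8019739  -138.26482189  250.35480854] [3.14114326e+00 5.58852164e-05 1.36380948e+00] 16.11501767158789 [ 0.19123206 -0.03935258  2.89723789] [-0.03043415  0.1106799   0.02620251]
```

Call:
{"fn": "carry_out", "kwargs": {
  "slide": [
    [0,0,-0.001],
    [0,0,-0.002],
    [0,0,-0.003],
    [0,0,-0.004],
    [0,0,-0.005],
    [0,0,-0.006],
    [0,0,-0.007],
    [0,0,-0.008],
    [0,0,-0.009],
    [0,0,-0.01]
  ],
  "dr": [
    [0,0,-0.005],
    [0,0,-0.01],
    [0,0,-0.015],
    [0,0,-0.02],
    [0,0,-0.025],
    [0,0,-0.03],
    [0,0,-0.035],
    [0,0,-0.04],
    [0,0,-0.045],
    [0,0,-0.05]
  ],
  "gripper": [0,0,0,0,0,0,0,0,0,0]
}}

```text
clock: 7.08
eef_pos: [532.9, -138.3, 248.0]
eef_rot: [3.141, -0.0, 1.048]
wrist_force: [-0.2, -0.6, 2.8]
finger_gap: 15.9
finger_force: 28.2
```

```bash
python3 -c "
from h import *
s=read_state();print(s['eef_pos'],s['eef_rot'],s['finger_gap'],s['wrist_force'],s['moment'])"
```

```text
[ 532.89583169 -138.32105876  247.99937884] [ 3.14068051e+00 -1.22566982e-04  1.04824671e+00] 15.855305302331535 [-0.17784625 -0.61763271  2.7805336 ] [-0.04988655  0.11977454  0.17536379]
```

Call:
{"fn": "carry_out", "kwargs": {
  "slide": [
    [0,0,-0.001],
    [0,0,-0.002],
    [0,0,-0.003],
    [0,0,-0.004],
    [0,0,-0.005],
    [0,0,-0.006],
    [0,0,-0.007],
    [0,0,-0.008],
    [0,0,-0.009],
    [0,0,-0.01]
  ],
  "dr": [
    [0,0,-0.005],
    [0,0,-0.01],
    [0,0,-0.015],
    [0,0,-0.02],
    [0,0,-0.025],
    [0,0,-0.03],
    [0,0,-0.035],
    [0,0,-0.04],
    [0,0,-0.045],
    [0,0,-0.05]
  ],
  "gripper": [0,0,0,0,0,0,0,0,0,0]
}}

```text
clock: 7.92
eef_pos: [532.8, -138.3, 245.4]
eef_rot: [3.141, -0.0, 0.734]
wrist_force: [-0.4, -0.3, 2.6]
finger_gap: 16.1
finger_force: 28.1
```

```bash
python3 -c "
from h import *
s=read_state();print(s['eef_pos'],s['eef_rot'],s['finger_gap'],s['wrist_force'],s['moment'])"
```

```text
[ 532.81787709 -138.25588114  245.43111004] [ 3.14113529e+00 -2.57738242e-04  7.34145131e-01] 16.07405083928002 [-0.40149969 -0.34312124  2.63542994] [0.01044889 0.26352264 0.09722442]
```

Call:
{"fn": "carry_out", "kwargs": {
  "slide": [
    [0,0,-0.001],
    [0,0,-0.0015],
    [0,0,-0.002],
    [0,0,-0.0025],
    [0,0,-0.003],
    [0,0,-0.0036],
    [0,0,-0.0042],
    [0,0,-0.0048],
    [0,0,-0.0054],
    [0,0,-0.006]
  ],
  "dr": [
    [0,0,-0.003],
    [0,0,-0.006],
    [0,0,-0.009],
    [0,0,-0.012],
    [0,0,-0.015],
    [0,0,-0.018],
    [0,0,-0.021],
    [0,0,-0.024],
    [0,0,-0.027],
    [0,0,-0.03]
  ],
  "gripper": [0,0,0,0,0,0,0,0,0,0],
  "newtons": 20
}}

```text
clock: 8.75
eef_pos: [532.8, -138.2, 243.6]
eef_rot: [3.142, -0.0, 0.545]
wrist_force: [0.4, -0.2, 3.1]
finger_gap: 15.7
finger_force: 20.3
```

```bash
python3 -c "
from h import *
s=read_state();print(s['eef_pos'],s['eef_rot'],s['finger_gap'],s['wrist_force'],s['moment'])"
```

```text
[ 532.76290145 -138.22038927  243.62894432] [ 3.14159164e+00 -1.23759488e-04  5.45142497e-01] 15.652229003117395 [ 0.37387098 -0.19467743  3.14749489] [ 0.21028442 -0.04283221  0.09840057]
```

Call:
{"fn": "carry_out", "kwargs": {
  "slide": [
    [0,0,-0.0005],
    [0,0,-0.001],
    [0,0,-0.0015],
    [0,0,-0.002],
    [0,0,-0.0025],
    [0,0,-0.003],
    [0,0,-0.0035],
    [0,0,-0.004]
  ],
  "dr": [
    [0,0,-0.0025],
    [0,0,-0.005],
    [0,0,-0.0075],
    [0,0,-0.01],
    [0,0,-0.0125],
    [0,0,-0.015],
    [0,0,-0.0175],
    [0,0,-0.02]
  ],
  "gripper": [0,0,0,0,0,0,0,0]
}}

```text
clock: 9.42
eef_pos: [532.7, -138.2, 242.6]
eef_rot: [-3.141, -0.0, 0.42]
wrist_force: [0.7, 1.8, 3.6]
finger_gap: 15.7
finger_force: 20.2
```

```bash
cat >> h.py <<'E'
def avg(n=5):
    L=[]
    for i in range(n): L.append(read_state()); camera('wrist')
    for k in ('eef_pos','eef_rot','finger_gap','wrist_force','moment'): print(k,np.round(np.mean([np.array(l[k]) for l in L],0),3))
    print('mz',[round(float(l['moment'][2]),2) for l in L],L[-1]['clock'])
E
python3 -c "
from h import *
avg()"
```

```text
eef_pos [ 532.722 -138.231  242.629]
eef_rot [-3.141 -0.     0.42 ]
finger_gap 15.904
wrist_force [0.827 1.934 3.094]
moment [ 0.35  -0.051  0.069]
mz [0.09, 0.09, 0.09, 0.07, 0.01] 9.6167
```

Call:
{"fn": "carry_out", "kwargs": {
  "slide": [
    [0,0.001,-0.0005],
    [0,0.001,-0.001],
    [0,0.001,-0.0015],
    [0,0.001,-0.002],
    [0,0.001,-0.0025],
    [0,0.001,-0.003],
    [0,0.001,-0.0035],
    [0,0.001,-0.004]
  ],
  "dr": [
    [0,0,-0.0025],
    [0,0,-0.005],
    [0,0,-0.0075],
    [0,0,-0.01],
    [0,0,-0.0125],
    [0,0,-0.015],
    [0,0,-0.0175],
    [0,0,-0.02]
  ],
  "gripper": [0,0,0,0,0,0,0,0]
}}

```text
clock: 10.33
eef_pos: [532.7, -138.1, 241.6]
eef_rot: [3.141, 0.0, 0.294]
wrist_force: [-0.3, -1.2, 3.5]
finger_gap: 15.9
finger_force: 20.3
```

```bash
python3 -c "
from h import *
avg(4)"
```

```text
eef_pos [ 532.713 -138.053  241.627]
eef_rot [3.142 0.    0.294]
finger_gap 15.879
wrist_force [ 0.253 -0.629  2.925]
moment [-0.136  0.019  0.093]
mz [0.15, 0.12, 0.08, 0.02] 10.4833
```

Call:
{"fn": "carry_out", "kwargs": {
  "slide": [
    [0,0,-0.0005],
    [0,0,-0.001],
    [0,0,-0.0015],
    [0,0,-0.002],
    [0,0,-0.0025],
    [0,0,-0.003]
  ],
  "dr": [
    [0,0,-0.0025],
    [0,0,-0.005],
    [0,0,-0.0075],
    [0,0,-0.01],
    [0,0,-0.0125],
    [0,0,-0.015]
  ],
  "gripper": [0,0,0,0,0,0]
}}

```text
clock: 11.03
eef_pos: [532.7, -138.0, 240.9]
eef_rot: [3.142, 0.0, 0.2]
wrist_force: [0.6, -0.6, 4.2]
finger_gap: 16.0
finger_force: 20.1
```

```bash
python3 -c "
from h import *
avg(4)"
```

```text
eef_pos [ 532.707 -138.018  240.868]
eef_rot [-0.   0.   0.2]
finger_gap 16.047
wrist_force [-0.058 -0.467  3.753]
moment [-0.208  0.081  0.146]
mz [0.15, 0.14, 0.14, 0.15] 11.1833
```

Call:
{"fn": "carry_out", "kwargs": {
  "slide": [
    [0,0,-0.0005],
    [0,0,-0.001],
    [0,0,-0.001],
    [0,0,-0.001],
    [0,0,-0.0015],
    [0,0,-0.002]
  ],
  "dr": [
    [0,0,-0.0025],
    [0,0,-0.005],
    [0,0,-0.0075],
    [0,0,-0.01],
    [0,0,-0.0125],
    [0,0,-0.015]
  ],
  "gripper": [0,0,0,0,0,0]
}}

```text
clock: 11.73
eef_pos: [532.8, -138.0, 240.4]
eef_rot: [3.142, -0.0, 0.106]
wrist_force: [1.6, -0.8, 4.0]
finger_gap: 16.6
finger_force: 20.8
```

```bash
python3 -c "
from h import *
avg(4)"
```

```text
eef_pos [ 532.837 -137.963  240.463]
eef_rot [ 3.142 -0.     0.106]
finger_gap 16.522
wrist_force [ 1.09  -0.536  3.4  ]
moment [-0.117 -0.216  0.492]
mz [0.52, 0.49, 0.48, 0.49] 11.8833
```

The torque jumped from 0.15 to 0.49 N m, so this is the stop. I'm backing off at once to unload the pins.

Call:
{"fn": "carry_out", "kwargs": {
  "slide": [
    [0,0,0],
    [0,0,0],
    [0,0,0],
    [0,0,0],
    [0,0,0]
  ],
  "dr": [
    [0,0,0.005],
    [0,0,0.01],
    [0,0,0.015],
    [0,0,0.02],
    [0,0,0.02]
  ],
  "gripper": [0,0,0,0,0]
}}

```text
clock: 12.35
eef_pos: [532.8, -138.0, 240.4]
eef_rot: [-3.141, -0.0, 0.234]
wrist_force: [2.0, 1.3, 4.2]
finger_gap: 16.4
finger_force: 19.9
```

```bash
python3 -c "
from h import *
avg(5)"
```

```text
eef_pos [ 532.743 -137.95   240.406]
eef_rot [-3.141 -0.     0.232]
finger_gap 15.957
wrist_force [1.598 1.046 3.576]
moment [ 0.127 -0.195  0.008]
mz [-0.0, 0.01, 0.0, 0.0, 0.03] 12.55
```

Call:
{"fn": "carry_out", "kwargs": {
  "slide": [
    [0,0,0.004],
    [0,0,0.008],
    [0,0,0.011],
    [0,0,0.011],
    [0,0,0.011]
  ],
  "dr": [
    [0,0,0],
    [0,0,0],
    [0,0,0],
    [0,0,0],
    [0,0,0]
  ],
  "gripper": [0,0,0,0,0]
}}

```text
clock: 13.02
eef_pos: [532.7, -138.0, 243.1]
eef_rot: [-3.142, -0.0, 0.233]
wrist_force: [1.5, 1.9, 2.6]
finger_gap: 15.7
finger_force: 19.9
```

```bash
python3 -c "
from h import *
avg(5)"
```

```text
eef_pos [ 532.731 -137.969  243.116]
eef_rot [-3.141 -0.     0.233]
finger_gap 15.884
wrist_force [1.888 1.43  2.701]
moment [ 0.308 -0.377 -0.025]
mz [-0.07, -0.02, -0.04, -0.01, 0.02] 13.2167
```

Call:
{"fn": "carry_out", "kwargs": {
  "slide": [
    [0,0,0.004],
    [0,0,0.007],
    [0,0,0.007],
    [0,0,0.007]
  ],
  "dr": [
    [0,0,0],
    [0,0,0],
    [0,0,0],
    [0,0,0]
  ],
  "gripper": [0,0,0,0]
}}

```text
clock: 13.6
eef_pos: [532.7, -138.0, 244.9]
eef_rot: [-3.142, 0.0, 0.233]
wrist_force: [1.5, 1.5, 1.0]
finger_gap: 15.6
finger_force: 19.9
```

```bash
python3 -c "
from h import *
avg(5)"
```

```text
eef_pos [ 532.68  -138.006  244.85 ]
eef_rot [-3.142  0.     0.233]
finger_gap 15.731
wrist_force [1.664 1.323 1.605]
moment [ 0.311 -0.242 -0.036]
mz [-0.06, -0.04, 0.01, -0.06, -0.03] 13.8
```

Call:
{"fn": "carry_out", "kwargs": {
  "slide": [
    [0,0,0.002],
    [0,0,0.004],
    [0,0,0.004],
    [0,0,0.004]
  ],
  "dr": [
    [0,0,0],
    [0,0,0],
    [0,0,0],
    [0,0,0]
  ],
  "gripper": [0,0,0,0]
}}

```text
clock: 14.18
eef_pos: [532.5, -138.1, 245.6]
eef_rot: [-3.141, 0.001, 0.233]
wrist_force: [0.9, -0.3, -2.0]
finger_gap: 15.7
finger_force: 19.9
```

```bash
python3 -c "
from h import *
avg(5)"
```

```text
eef_pos [ 532.55  -138.076  245.619]
eef_rot [-3.141e+00  1.000e-03  2.330e-01]
finger_gap 15.891
wrist_force [ 0.212  0.108 -2.285]
moment [-0.035  0.123  0.04 ]
mz [0.01, 0.04, 0.01, 0.11, 0.03] 14.3833
```

Call:
{"fn": "carry_out", "kwargs": {
  "slide": [
    [0,0,0.002],
    [0,0,0.004],
    [0,0,0.004],
    [0,0,0.004]
  ],
  "dr": [
    [0,0,0],
    [0,0,0],
    [0,0,0],
    [0,0,0]
  ],
  "gripper": [0,0,0,0]
}}

```text
clock: 14.77
eef_pos: [532.7, -138.0, 246.9]
eef_rot: [3.142, -0.0, 0.233]
wrist_force: [-0.9, -1.1, -2.2]
finger_gap: 16.0
finger_force: 19.9
```

```bash
python3 -c "
from h import *
avg(5)"
```

```text
eef_pos [ 532.722 -137.998  246.905]
eef_rot [-0.628 -0.     0.233]
finger_gap 15.826
wrist_force [ 0.178  0.032 -1.796]
moment [-0.018  0.149  0.004]
mz [0.05, -0.02, -0.01, -0.02, 0.02] 14.9667
```

Contact was lost near TCP z 245.2, where 244.2 would be exactly home. I'll re-engage and feel the stop again to confirm it.

Call:
{"fn": "carry_out", "kwargs": {
  "slide": [
    [0,0,-0.008],
    [0,0,-0.016],
    [0,0,-0.02],
    [0,0,-0.02],
    [0,0,-0.02],
    [0,0,-0.02],
    [0,0,-0.02]
  ],
  "dr": [
    [0,0,0],
    [0,0,0],
    [0,0,-0.003],
    [0,0,-0.006],
    [0,0,-0.009],
    [0,0,-0.012],
    [0,0,-0.012]
  ],
  "gripper": [0,0,0,0,0,0,0],
  "newtons": 20
}}

```text
clock: 15.6
eef_pos: [532.8, -138.0, 242.1]
eef_rot: [3.141, -0.0, 0.156]
wrist_force: [0.9, -0.5, 2.5]
finger_gap: 16.2
finger_force: 20.2
```

```bash
python3 -c "
from h import *
avg(5)"
```

```text
eef_pos [ 532.798 -138.005  242.045]
eef_rot [ 3.141 -0.     0.157]
finger_gap 16.062
wrist_force [ 0.759 -0.094  2.971]
moment [-0.005 -0.001  0.352]
mz [0.34, 0.33, 0.38, 0.36, 0.35] 15.8
```

Call:
{"fn": "carry_out", "kwargs": {
  "slide": [
    [0,0,0],
    [0,0,0],
    [0,0,0]
  ],
  "dr": [
    [0,0,-0.002],
    [0,0,-0.004],
    [0,0,-0.004]
  ],
  "gripper": [0,0,0]
}}

```text
clock: 16.1
eef_pos: [532.8, -138.0, 242.0]
eef_rot: [3.141, -0.0, 0.131]
wrist_force: [1.2, -0.7, 3.1]
finger_gap: 16.5
finger_force: 20.5
```

```bash
python3 -c "
from h import *
avg(5)"
```

```text
eef_pos [ 532.766 -138.004  241.923]
eef_rot [ 3.142 -0.     0.132]
finger_gap 16.379
wrist_force [ 1.107 -0.22   2.741]
moment [-0.052 -0.167  0.474]
mz [0.48, 0.47, 0.47, 0.48, 0.48] 16.3
```

The stop is confirmed: torque rises to 0.47 N m at the same angle with no further turning. I'm unloading the pins and lifting out.

Call:
{"fn": "carry_out", "kwargs": {
  "slide": [
    [0,0,0],
    [0,0,0],
    [0,0,0],
    [0,0,0],
    [0,0,0.016],
    [0,0,0.04],
    [0,0,0.07],
    [0,0,0.12],
    [0,0,0.2],
    [0,0,0.26]
  ],
  "dr": [
    [0,0,0.006],
    [0,0,0.012],
    [0,0,0.018],
    [0,0,0.022],
    [0,0,0.022],
    [0,0,0.022],
    [0,0,0.022],
    [0,0,0.022],
    [0,0,0.022],
    [0,0,0.022]
  ],
  "gripper": [0,0,0,0,0,0,0,0,0,0],
  "newtons": 28
}}

```text
clock: 17.18
eef_pos: [532.6, -138.0, 308.4]
eef_rot: [-3.142, 0.0, 0.27]
wrist_force: [0.1, 0.6, -0.7]
finger_gap: 15.8
finger_force: 27.9
```

```bash
python3 -c "
from h import *
avg(3)"
```

```text
eef_pos [ 532.933 -138.102  309.782]
eef_rot [ 1.046 -0.002  0.27 ]
finger_gap 15.928
wrist_force [ 0.167  0.149 -0.462]
moment [-0.043  0.099 -0.012]
mz [-0.01, -0.06, 0.03] 17.2833
```

Call:
{"fn": "carry_out", "kwargs": {
  "slide": [
    [-0.02,0.06,0],
    [-0.05,0.2,0],
    [-0.08,0.35,0],
    [-0.11,0.5,0],
    [-0.14,0.65,0],
    [-0.17,0.8,0],
    [-0.19,0.92,0],
    [-0.2,1,0],
    [-0.2,1,0],
    [-0.2,1,0]
  ],
  "dr": [
    [0,0,0.01],
    [0,0,0.02],
    [0,0,0.03],
    [0,0,0.04],
    [0,0,0.05],
    [0,0,0.06],
    [0,0,0.07],
    [0,0,0.073],
    [0,0,0.073],
    [0,0,0.073]
  ],
  "gripper": [0,0,0,0,0,0,0,0,0,0]
}}

```text
clock: 18.17
eef_pos: [482.2, 112.7, 305.8]
eef_rot: [-3.141, 0.002, 0.731]
wrist_force: [-0.2, 0.8, -1.0]
finger_gap: 16.1
finger_force: 27.9
```

Call:
{"fn": "carry_out", "kwargs": {
  "slide": [
    [0,0.07,0],
    [0,0.14,-0.06],
    [0,0.18,-0.2],
    [0,0.19,-0.35],
    [0,0.19,-0.46],
    [0,0.19,-0.52],
    [0,0.19,-0.54],
    [0,0.19,-0.54],
    [0,0.19,-0.54]
  ],
  "dr": [
    [0,0,0],
    [0,0,0],
    [0,0,0],
    [0,0,0],
    [0,0,0],
    [0,0,0],
    [0,0,0],
    [0,0,0],
    [0,0,0]
  ],
  "gripper": [0,0,0,0,0,0,0,0,0]
}}

```text
clock: 18.92
eef_pos: [483.2, 159.0, 172.6]
eef_rot: [3.141, -0.001, 0.728]
wrist_force: [-0.1, -0.4, -1.6]
finger_gap: 15.9
finger_force: 27.9
```

Run:
```python
from h import *
avg(3)
snap('wrist','w3'); crop('w3',140,80,200,150,4,'w3c')
```

```text
eef_pos [483.252 159.154 172.909]
eef_rot [ 3.141e+00 -1.000e-03  7.280e-01]
finger_gap 15.906
wrist_force [ 0.429  0.03  -1.567]
moment [-0.048  0.081  0.046]
mz [0.03, 0.1, 0.01] 19.0167
```

View pics/w3c.png

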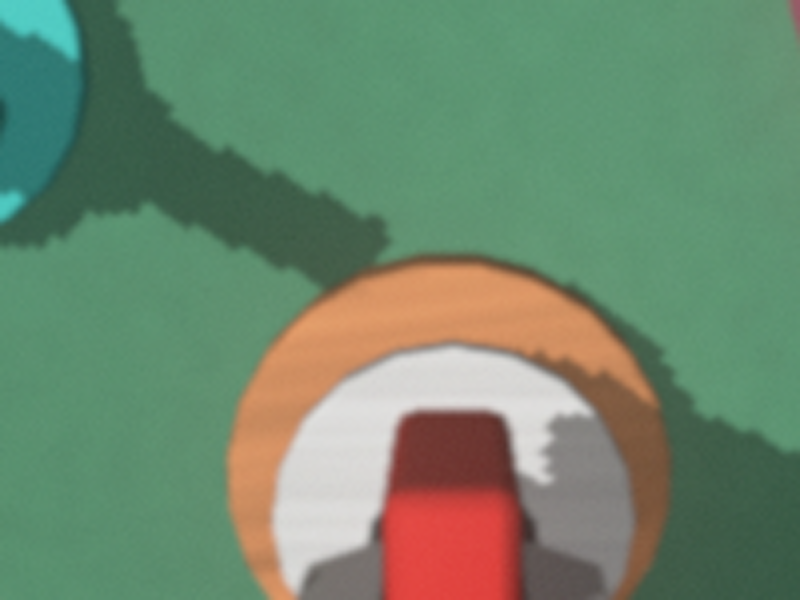

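The foot is centred over the wooden rest, with the foot at x 453 and the rest at x 449 in the crop. I'm lowering it gently.

Call:
{"fn": "carry_out", "kwargs": {
  "slide": [
    [-0.002,0,-0.015],
    [-0.002,0,-0.03],
    [-0.002,0,-0.045],
    [-0.002,0,-0.055],
    [-0.002,0,-0.062],
    [-0.002,0,-0.066],
    [-0.002,0,-0.069],
    [-0.002,0,-0.069],
    [-0.002,0,-0.069]
  ],
  "dr": [
    [0,0,0],
    [0,0,0],
    [0,0,0],
    [0,0,0],
    [0,0,0],
    [0,0,0],
    [0,0,0],
    [0,0,0],
    [0,0,0]
  ],
  "gripper": [0,0,0,0,0,0,0,0,0]
}}

```text
clock: 19.87
eef_pos: [482.2, 159.5, 154.8]
eef_rot: [3.142, -0.0, 0.729]
wrist_force: [-2.9, -0.4, 1.4]
finger_gap: 15.9
finger_force: 27.9
```

```bash
python3 -c "
from h import *
avg(4)"
```

```text
eef_pos [482.242 159.504 154.822]
eef_rot [ 3.142 -0.     0.729]
finger_gap 15.752
wrist_force [-1.996 -0.563  1.289]
moment [-0.14   0.587  0.013]
mz [0.04, 0.03, -0.01, -0.0] 20.0167
```

Call:
{"fn": "carry_out", "kwargs": {
  "slide": [
    [0,0,0.001],
    [0,0,0.001],
    [0,0,0.001],
    [0,0,0.001],
    [0,0,0.001],
    [0,0,0.001],
    [0,0,0.001],
    [0,0,0.001]
  ],
  "dr": [
    [0,0,0],
    [0,0,0],
    [0,0,0],
    [0,0,0],
    [0,0,0],
    [0,0,0],
    [0,0,0],
    [0,0,0]
  ],
  "gripper": [0,0,20,30,50,50,50,50],
  "newtons": 10
}}

```text
clock: 20.73
eef_pos: [482.2, 159.5, 154.8]
eef_rot: [-3.141, 0.0, 0.729]
wrist_force: [1.1, -0.2, -0.6]
finger_gap: 46.0
finger_force: 0.0
```

Call:
{"fn": "carry_out", "kwargs": {
  "slide": [
    [0,0,0.05],
    [0,0,0.15],
    [0,0,0.3],
    [0,0,0.45],
    [0,0,0.5],
    [0,0,0.5],
    [0,0,0.5]
  ],
  "dr": [
    [0,0,0],
    [0,0,0],
    [0,0,0],
    [0,0,0],
    [0,0,0],
    [0,0,0],
    [0,0,0]
  ],
  "gripper": [60,60,60,60,60,60,60]
}}

```text
clock: 21.32
eef_pos: [482.1, 159.5, 279.8]
eef_rot: [3.141, -0.001, 0.729]
wrist_force: [0.2, 0.2, -1.3]
finger_gap: 56.3
finger_force: 0.0
```

Run:
```python
from h import *
a=snap('wrist','w4')[0]; b=snap('scene','s4')[0]
cv2.imwrite('pics/f.png',np.hstack([cv2.resize(a,(400,300)),cv2.resize(b[120:345,60:360],(400,300))])[:,:,::-1])
```

```text
(no output)
```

View pics/f.png

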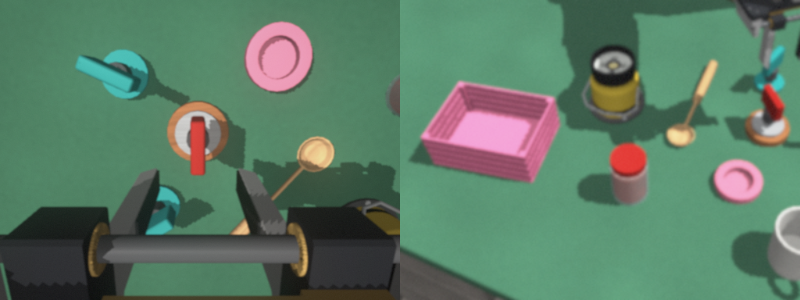

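The spanner stands upright on its wooden rest, at about (198,135) in the left view. The jar, spoon, basket and mug have not moved, and the gripper is clear.

```bash
python3 -c "
from cell import *
print(sign_off())"
```

```text
the job is handed in; nothing more can be done
None
```

The lens ring is turned clockwise to its stop, felt twice at just under 0.5 N m, the spanner stands back on its wooden rest, nothing else was moved, and the job was handed in at about 21 s; one check is less certain, as the ring face felt roughly 1 mm above its nominal home height.

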